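# Open the child-safe brush-head cupboard

### The arm

A 6-joint arm with a two-finger parallel gripper is mounted at the origin on the work surface. World frame = base frame: x ahead of the robot, y to its left, z up, the work surface at z = 0. Lengths are in mm, angles in rad, forces in N, time in s.
With the tool pointing down it reaches from about 350 to 950 mm from the base axis. Payload 17.4 kg.
Tool frame: the origin (TCP) lies on the centre line of the jaws, within the pads' length; the fingertips stand 17 mm ahead of it and the grasp point (between the pads) lies 2 mm behind it; z points along the fingers, y is the line along which they close (so a half turn about z gives the same grasp; the last joint's range is limited). The gripper opens to 93 mm and grips with 3 to 60 N. Pads are 15 mm wide; open, the fingers measure 128 mm over their backs; the gripper's body (75 mm by 188 mm) begins 65 mm behind the grasp point.
Start: joints at [-1.28, 0.116, 1.442, -0, 1.584, -0.038], TCP at [217.953, -638.85, 235.646] pointing down, gripper open.
Joint ranges: [-2.83, 2.83], [-0.83, 2.19], [0.07, 2.5], [-1.14, 4.28], [0.01, 3], [-2.97, 2.97]. Speed limits (rad/s): [1.89, 1.89, 2.22, 3.14, 3.14, 3.14].

### API

Orientations are given as a 3x3 rotation matrix whose columns are the frame's x, y, z axes.
In Python, from bench import bot gives the robot as it stands. The module is installed in compiled form; this text tells all that it offers.
- The arm moves only by the shell command python3 -m crank 'ROWS' [FORCE]. ROWS is JSON, a list of rows, each a list of 7 numbers: the shift along the tool's x, y, z in mm, then the turn, a rotation vector about the tool's x, y, z in degrees, then the opening, from 0 (shut) to 1 (fully open). In form: [[x, y, z, rx, ry, rz, fingers], ...]. A call has 1 to 20 rows; each row shifts and turns the commanded pose from where the row before left it, along the tool's axes as they then stand; what a row does not reach is not made up. A row lasts 1/12 s, in which the tool goes at most 41.7 mm and 7.16 degrees, less where a joint would pass 70% of its speed; a pose out of reach is approached as far as the arm can. A call with a gripper value outside its range is refused whole. The fingers move at their own pace and stop on an object; FORCE is the grip in N (left out, the last holds). Time passes only in rows, so rows that do not move let the fingers close. It gives the time, the measured TCP pose, the force, the opening and the grip force at its end, in the units of the state.
- bot.read_state(): the state, without advancing time (a new reading comes with each control period).
- bot.get_image(name): name is "side" or "top"; returns the picture (480x640x3 uint8, red, green, blue); there is no depth.
- bot.camera_info(name): a dict with "K" (3x3 intrinsics, pixels), "R" (3x3) and "t" (3): a world point X has camera coordinates R X + t. Camera axes: x right, y down, z forward; pixel columns grow to the right and rows downward; lengths in mm; the calibration is good to about 2 mm. A picture is of the moment at which its call begins. camera_info takes no time and is no camera call.
- bot.finish_job(): hands the job in; it is judged then, once.
The state is a dict: "t": time; "q": joint angles; "qvel": joint speeds; "joint_efforts": joint torques, N m; "tcp_pos": TCP position; "eef_rot": TCP orientation; "force": force on the tool from outside, world axes, zero at the start; "wrist_torque": the same for the moment, N m; "finger_gap": finger opening in mm; "gripper_force": force on a finger pad.
Only numpy, scipy, OpenCV 4.12 (cv2) and the standard library are available. Lean on these libraries where they do the work, as an engineer would, in place of code of your own. Each camera call takes 0.05 s, during which the arm holds its last target. There are 200 camera calls.

### The job

Open the little cream cupboard so that the brush heads can be restocked: draw its door ajar until the safety catch stops it, then reach down into the gap behind the door, find and press down the hidden catch, and with it pressed pull the door on and swing it wide open, about square to the cupboard. Do not force the door against its catch, leave the things on and around the cupboard where they are, and let go at the end.

Things in the scene. Friction and masses are not known exactly. Their poses are not given: they have to be found in the camera images.
- cupboard: Small cream melamine cupboard, fixed on the worktop, 200 deep (x) x 280 wide (y) x 200 high; origin at the centre of its underside, x from its front to its back, y to the hinge side (left seen from the robot), z up. Front edges of roof and sides lie at x = -100; roof 12 thick. Roof and door are flush at the top, so once the door is ajar the gap can be entered from straight above.
- hinge (a point): Point on the door's upright hinge line, level with the cupboard's top; at (-102, 140, 200) in the cupboard's frame, axes as the cupboard. The door's inner face passes through this line.
- door (a joint): Door angle in rad: 0 shut, grows as the free (right, -y) edge swings out to the robot, stop at 1.75. Panel 280 wide, 16 thick, bottom edge 4 above the worktop. Hinge friction 0.12 N m, no closing spring: it stays where it is left. While the catch is engaged the door comes only ajar, to 0.19 to 0.53 depending on where catch and keeper are fitted, and is then held firmly.
- handle (a point): Middle of the steel bar handle on the door's outer face (moves with the door). Bar 11 thick, 90 long, level and parallel to the door, centred 200 from the hinge line, its axis 30 below the door's top and 42 out from the outer face: 36 of free space between bar and door, open from above.
- catch (a joint): How far the safety catch's tongue is pushed down, in m: 0 up (engaged), 0.016 fully down. It moves straight down against a spring: 1.7 N to start, 4.5 N at 0.010, 6.2 N at 0.016. Its hook clears the keeper when at least 0.008 down, and must be kept down until the door is 0.2 rad further open.
- inner (a point): Point on the door's inner face, level with the door's top, 165 from the hinge line; x points straight out of the inner face, y along the door to the hinge. The catch is screwed to this face at a place not known beforehand, 50 or less to either side of this point: feel or look for it in the gap. White tongue 14 wide, sticking out 88 along x, its flat upper face 28 below the door's top.
- roof_edge (a point): Middle of the top of the roof's front edge, axes as the cupboard. Under the roof a keeper strip runs along y, its rear face somewhere from 12 to 34 behind this edge. The hook, 12 high on the tongue's end with its engaging face 78 from the door's inner face, pulls up against that rear face. Then the gap at the catch, from this edge to the door, is about 35 to 65.
- head_a: Round orange brush head, 68 across x 24 high, standing on the cupboard's roof; origin under its centre.
- head_b: Another such brush head on the cupboard's roof, to the right of the first.
- head_c: Another such brush head on the worktop, right of the cupboard.
- scrubber: Teal battery spin scrubber lying on the worktop at the left, about 310 long along its x, 90 wide at its brush, 50 high; origin below its middle. A grey flip-top bin, 245 high, stands fixed beyond it.
- squeegee: Small grey squeegee lying on the worktop at the right, 185 long (x), blade 200 wide (y), 20 high; origin under the blade.
- canister: White bottle, 68 across x 170 high, right of the cupboard; origin under its centre.

How it is judged (in metres and radians):
On the way, in this order (a step that is already met when the one before it is completed fails the run):
1. the door is drawn ajar while its catch is still up (value of joint door above 0.15 rad and value of joint catch below 0.002 m), for 0.2 s.
2. the catch is pressed down while the door is only ajar (value of joint catch above 0.007 m and value of joint door below 0.65 rad), for 0.1 s.
At the end, for the whole second after the job is handed in: The door stands open by at least 1.25 rad (72 degrees), at rest, the catch has sprung back up, and nothing on or around the cupboard has been shifted (value of joint door above 1.25 rad and value of joint catch below 0.002 m and velocity of joint door between -0.05 and 0.05 rad/s); the robot touches nothing.
It fails at once if the door is forced: the robot pushes or pulls on the cupboard, its door or catch with more than 60 N (contact force between cupboard and the fingers above 60 N or contact force between cupboard and the arm above 60 N).
It fails at once if a thing on or around the cupboard is moved by more than 30 mm (distance of any of head_a, head_b, head_c, scrubber, squeegee, canister from where it was at the start of the episode above 0.03 m).
It also fails if it takes over 64 s, if anything falls off the work surface, if the arm or the gripper's body presses on something with over 40 N, if the wrist force passes 120 N, or if a joint passes its speed limit or range.

## Working session

There is one attempt and no reset: what is moved stays moved. The work goes in short steps, Python scripts to look and compute and a shell command to move; the robot and the scene stay as the last step left them, time stands still between calls to the robot, and variables do not carry over. Pictures are saved under pics/ and viewed, at most 10 in all, crops included, and the job is handed in when it is done.

```bash
mkdir -p pics; python3 - <<'E'
from bench import bot
import cv2
for n in("side","top"):
    c=bot.camera_info(n); print(n,c)
    cv2.imwrite(f"pics/{n}0.png",bot.get_image(n)[:,:,::-1])
s=bot.read_state(); print(s)
E
```

```text
side {'K': array([[596.18497123,   0.        , 317.91187525],
       [  0.        , 596.18497123, 246.92111417],
       [  0.        ,   0.        ,   1.        ]]), 'R': array([[-0.99030567,  0.13883816,  0.00431855],
       [ 0.08825249,  0.65288796, -0.75229569],
       [-0.10726688, -0.74462157, -0.65881146]]), 't': array([ 626.78964814,   57.52678245, 1797.25222467])}
top {'K': array([[560.22715543,   0.        , 315.04833086],
       [  0.        , 560.22715543, 243.90281362],
       [  0.        ,   0.        ,   1.        ]]), 'R': array([[ 5.96140791e-04, -9.99751745e-01, -2.22731510e-02],
       [-9.91706208e-01,  2.27158759e-03, -1.28505400e-01],
       [ 1.28524093e-01,  2.21650294e-02, -9.91458657e-01]]), 't': array([  -4.78276184,  641.45908371, 1372.33005634])}
{'t': 0.1, 'q': array([-1.27981425e+00,  1.16409171e-01,  1.44217349e+00, -1.60392555e-05,
        1.58401853e+00, -3.78070159e-02]), 'qvel': array([-1.04028014e-03, -2.23332902e-03, -1.73160513e-03,  9.59890527e-04,
        5.30854606e-05, -1.76826256e-03]), 'joint_efforts': array([ 1.66755453e-03, -7.22889447e+01, -6.23866010e+01,  7.80656375e-02,
        2.27530953e-02, -8.41760266e-05]), 'tcp_pos': array([ 217.89081462, -638.69012205,  235.01396141]), 'eef_rot': array([[ 9.46434105e-01,  3.22896875e-01, -3.04707430e-04],
       [ 3.22897018e-01, -9.46433617e-01,  9.61544250e-04],
       [ 2.20942779e-05, -1.00842739e-03, -9.99999491e-01]]), 'force': array([-0.45173373,  0.08756327,  0.22989525]), 'wrist_torque': array([0.00885998, 0.0012388 , 0.01534448]), 'gripper_force': 0.0, 'finger_gap': 92.98215564447125}
```

View pics/side0.png

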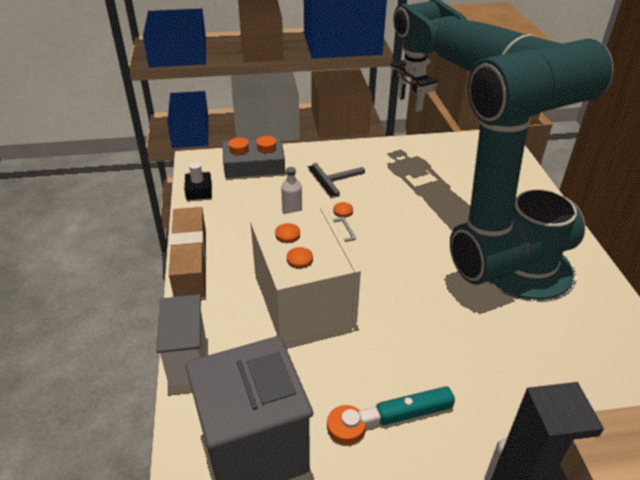

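View pics/top0.png

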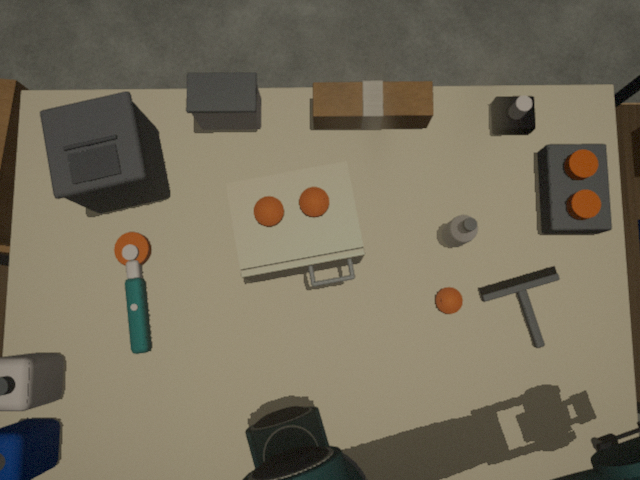

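The side view shows the cupboard with its handle facing the robot at (345,228). In the top view the door's outer edge runs from about (240,277) to (363,255), and the handle bar from (308,286) to (355,278). I'll zoom in for accuracy.

```bash
python3 - <<'E'
import cv2
a=cv2.imread("pics/top0.png")[155:295,220:380]
cv2.imwrite("pics/crop0.png",cv2.convertScaleAbs(cv2.resize(a,None,fx=4.25,fy=4.25,interpolation=cv2.INTER_CUBIC),alpha=1.4))
E
```

```text
(no output)
```

View pics/crop0.png

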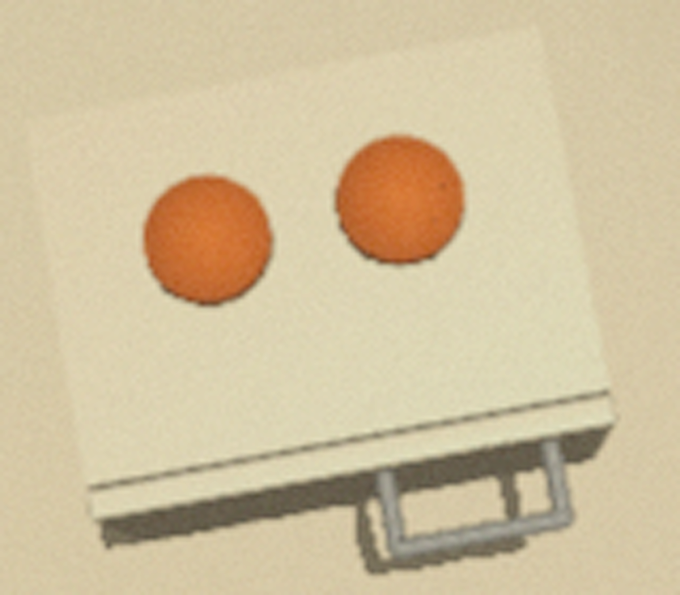

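The crop shows the roof's back corners at (30,120) and (540,28). The door gap line runs from (90,486) to (609,393), the door's outer edge from (98,520) to (613,422), and the handle bar axis from (398,549) to (567,519).

```bash
cat > h.py <<'E'
import numpy as np
from bench import bot
from scipy.optimize import least_squares
def proj(n,P):
    c=bot.camera_info(n); p=(np.atleast_2d(P)@c["R"].T+c["t"])@c["K"].T; return p[:,:2]/p[:,2:]
def Rz(a): return np.array([[np.cos(a),-np.sin(a)],[np.sin(a),np.cos(a)]])
def unproj(n,uv,z):
    c=bot.camera_info(n); d=c["R"].T@np.linalg.solve(c["K"],[*uv,1]); o=-c["R"].T@c["t"]; return o+d*(z-o[2])/d[2]
E
python3 - <<'E'
from h import *
px=np.array([[30,120],[540,28],[90,486],[609,393],[98,520],[613,422],[398,549],[567,519]])/4.25+[219.6,154.6]
# 'bar ends' given as axis at bar end posts; 
L=np.array([[100,140,200],[100,-140,200],[-101,140,200],[-101,-140,200],[-118,140,200],[-118,-140,200],[-160,-15.+0,170],[-160,-105,170]])
L[6:,1]=[-20,-100]
def W(p,L): return np.c_[L[:,:2]@Rz(p[2]).T+p[:2],L[:,2]]
f=lambda p:(proj("top",W(p,L))-px).ravel()
r=least_squares(f,[700,50,0.1],loss="soft_l1"); p=r.x; print(p,np.round(r.fun.reshape(-1,2),1))
np.save("pose.npy",p)
h=np.array([[-160,-60,170],[-102,140,200.]]); print(W(p,h))
E
```

```text
[6.88336329e+02 3.83359911e+01 1.79668770e-01] [[-0.6 -0. ]
 [ 0.3 -0.4]
 [-0.5  0.4]
 [ 0.8 -0.2]
 [-1.2 -0.1]
 [ 1.3  0.4]
 [ 2.5 -0.4]
 [-2.6  0.3]]
[[541.63407948 -49.29077479 170.        ]
 [562.95971294 157.8546267  200.        ]]
```

```bash
python3 -m crank '[[0,0,0,0,0,-6.8,0.33],[0,0,0,0,0,-6.8,0.33],[0,0,0,0,0,-6.8,0.33],[0,0,0,0,0,-6.8,0.33],[0,0,0,0,0,-6.8,0.33],[0,0,0,0,0,-6.8,0.33],[0,0,0,0,0,-6.8,0.33],[0,0,0,0,0,-6.8,0.33],[0,0,0,0,0,-6.8,0.33],[0,0,0,0,0,-6.8,0.33],[0,0,0,0,0,-6.8,0.33],[0,0,0,0,0,-6.8,0.33]]' 20
python3 -m crank '[[26,21,-1,0,0,0,0.33],[26,21,-1,0,0,0,0.33],[26,21,-1,0,0,0,0.33],[26,21,-1,0,0,0,0.33],[26,21,-1,0,0,0,0.33],[26,21,-1,0,0,0,0.33],[26,21,-1,0,0,0,0.33],[26,21,-1,0,0,0,0.33],[26,21,-1,0,0,0,0.33],[26,21,-1,0,0,0,0.33],[26,21,-1,0,0,0,0.33],[26,21,-1,0,0,0,0.33],[26,21,-1,0,0,0,0.33],[26,21,-1,0,0,0,0.33],[26,21,-1,0,0,0,0.33],[26,21,-1,0,0,0,0.33],[26,21,-1,0,0,0,0.33],[26,21,-1,0,0,0,0.33]]'
cat >> h.py <<'E'
def delta(target,yaw=None):
    s=bot.read_state(); R=s["eef_rot"]; y=np.degrees(np.arctan2(R[1,1],R[0,1]))
    print("t",round(s["t"],2),"pos",s["tcp_pos"].round(1),"yawY",y.round(2),"f",s["force"].round(1),"gap",round(s["finger_gap"],1),"tilt",R[2].round(4))
    print("tool delta",(R.T@(np.array(target)-s["tcp_pos"])).round(1),"rz",None if yaw is None else round(y-yaw,2))
E
python3 -c "
from h import *
delta([541.6,-49.3,240],10.3)"
```

```text
t: 1.1
tcp_pos: [217.9, -638.7, 235.2]
eef_rot: [[-0.187, 0.982, -0.0], [0.982, 0.187, 0.001], [0.001, -0.0, -1.0]]
force: [0.1, -0.2, -0.8]
finger_gap: 30.5
gripper_force: 0.0
t: 2.6
tcp_pos: [505.3, -108.4, 253.5]
eef_rot: [[-0.181, 0.983, -0.0], [0.983, 0.181, 0.0], [0.0, -0.0, -1.0]]
force: [0.6, -0.8, -0.4]
finger_gap: 30.9
gripper_force: 0.0
t 2.6 pos [ 505.3 -108.4  253.5] yawY 10.44 f [ 0.6 -0.8 -0.4] gap 30.9 tilt [ 0.e+00 -1.e-04 -1.e+00]
tool delta [51.5 46.4 13.5] rz 0.14
```

```bash
python3 -m crank '[[17,15,3,0,0,0,0.33],[17,15,3,0,0,0,0.33],[17,16,3,0,0,0,0.33],[0,0,0,0,0,0,0.33],[0,0,0,0,0,0,0.33]]'
python3 - <<'E'
from h import *
import cv2
delta([541.6,-49.3,168],10.3)
a=bot.get_image("top")[:,:,::-1][200:320,250:410]; b=bot.get_image("side")[:,:,::-1][160:280,280:440]
cv2.imwrite("pics/c1.png",cv2.resize(cv2.hconcat([a,b]),None,fx=2.5,fy=2.5,interpolation=cv2.INTER_CUBIC))
E
```

```text
t: 3.02
tcp_pos: [541.0, -50.9, 244.0]
eef_rot: [[-0.183, 0.983, -0.001], [0.983, 0.183, 0.0], [0.0, -0.001, -1.0]]
force: [0.0, -0.4, 0.4]
finger_gap: 30.4
gripper_force: 0.0
t 3.02 pos [541.  -50.9 244. ] yawY 10.54 f [ 0.  -0.4  0.4] gap 30.4 tilt [ 3.0e-04 -1.2e-03 -1.0e+00]
tool delta [ 1.4  1.  76. ] rz 0.24
```

View pics/c1.png

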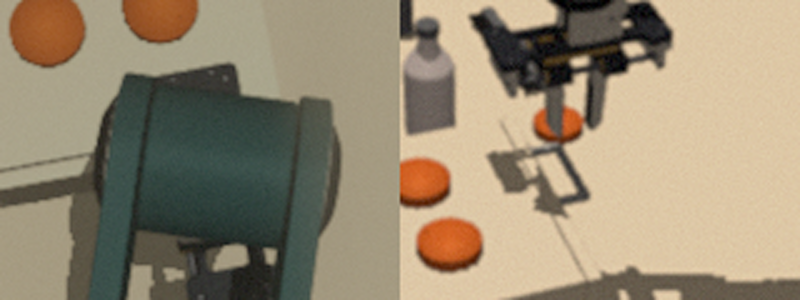

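The top view is blocked by the wrist. The side view shows the two fingers above the bar, on either side of it, so I'll lower.

```bash
python3 -m crank '[[1,1,14,0,0,0,0.33],[0,0,14,0,0,0,0.33],[0,0,8,0,0,0,0.33],[0,0,4,0,0,0,0.33],[0,0,4,0,0,0,0.33]]'
python3 -m crank '[[0,0,10,0,0,0,0.33],[0,0,10,0,0,0,0.33],[0,0,8,0,0,0,0.33],[0,0,4,0,0,0,0.33],[0,0,0,0,0,0,0.33]]'
python3 -c "
from h import *
delta([541.6,-49.3,168],10.3)"
```

```text
t: 3.53
tcp_pos: [541.4, -50.7, 199.6]
eef_rot: [[-0.181, 0.984, -0.001], [0.984, 0.181, 0.0], [0.0, -0.001, -1.0]]
force: [0.2, -1.1, 0.4]
finger_gap: 30.5
gripper_force: 0.0
t: 3.95
tcp_pos: [541.3, -50.4, 167.3]
eef_rot: [[-0.181, 0.983, -0.002], [0.983, 0.181, 0.0], [0.001, -0.002, -1.0]]
force: [0.2, -0.0, 0.6]
finger_gap: 30.5
gripper_force: 0.0
t 3.95 pos [541.3 -50.4 167.3] yawY 10.44 f [ 0.2 -0.   0.6] gap 30.5 tilt [ 5.0e-04 -1.5e-03 -1.0e+00]
tool delta [ 1.   0.5 -0.7] rz 0.14
```

```bash
python3 -m crank '[[0,-5,0,0,0,0,0.33],[0,-5,0,0,0,0,0.33],[2,-7,0,0,0,2,0.33],[2,-7,0,0,0,2,0.33],[2,-7,0,0,0,2,0.33],[2,-7,0,0,0,2,0.33],[1,-3,0,0,0,1,0.33]]'
python3 -m crank '[[0.5,-1.7,0,0,0,0.5,0.33],[0.5,-1.7,0,0,0,0.5,0.33],[0.5,-1.7,0,0,0,0.5,0.33],[0.5,-1.7,0,0,0,0.5,0.33]]'
```

```text
t: 4.53
tcp_pos: [499.3, -47.1, 169.3]
eef_rot: [[-0.023, 1.0, 0.001], [1.0, 0.023, -0.0], [-0.0, 0.001, -1.0]]
force: [3.5, -1.5, -0.7]
finger_gap: 30.6
gripper_force: 1.3
t: 4.87
tcp_pos: [493.2, -45.2, 168.8]
eef_rot: [[0.01, 1.0, 0.0], [1.0, -0.01, 0.0], [0.0, 0.0, -1.0]]
force: [1.5, -0.1, -0.0]
finger_gap: 30.7
gripper_force: 0.3
```

```bash
for i in 1; do python3 -m crank '[[0.5,-1.7,0,0,0,0.5,0.33],[0.5,-1.7,0,0,0,0.5,0.33],[0.5,-1.7,0,0,0,0.5,0.33],[0.5,-1.7,0,0,0,0.5,0.33]]' | grep -E "tcp|^force"; done
python3 -m crank '[[0.5,-1.7,0,0,0,0.5,0.33],[0.5,-1.7,0,0,0,0.5,0.33],[0.5,-1.7,0,0,0,0.5,0.33],[0.5,-1.7,0,0,0,0.5,0.33]]' | grep -E "tcp|^force"
```

```text
tcp_pos: [486.6, -43.0, 168.6]
force: [10.1, 0.1, -2.3]
tcp_pos: [481.6, -40.9, 168.9]
force: [0.6, -0.1, -0.3]
```

```bash
python3 -m crank '[[0.5,-1.7,0,0,0,0.5,0.33],[0.5,-1.7,0,0,0,0.5,0.33],[0.5,-1.7,0,0,0,0.5,0.33],[0.5,-1.7,0,0,0,0.5,0.33]]' | grep -E "tcp|^force"
python3 - <<'E'
from h import *
import cv2
delta([541.6,-49.3,168],10.3)
a=bot.get_image("top")[:,:,::-1][200:320,230:390]; b=bot.get_image("side")[:,:,::-1][180:300,250:410]
cv2.imwrite("pics/c2.png",cv2.resize(cv2.hconcat([a,b]),None,fx=2.5,fy=2.5,interpolation=cv2.INTER_CUBIC))
E
```

```text
tcp_pos: [473.1, -37.8, 168.7]
force: [4.1, 1.2, -0.5]
t 5.87 pos [473.1 -37.8 168.7] yawY -6.6 f [ 4.1  1.2 -0.5] gap 30.7 tilt [ 2.e-04  2.e-04 -1.e+00]
tool delta [-3.5 69.3  0.7] rz -16.9
```

View pics/c2.png

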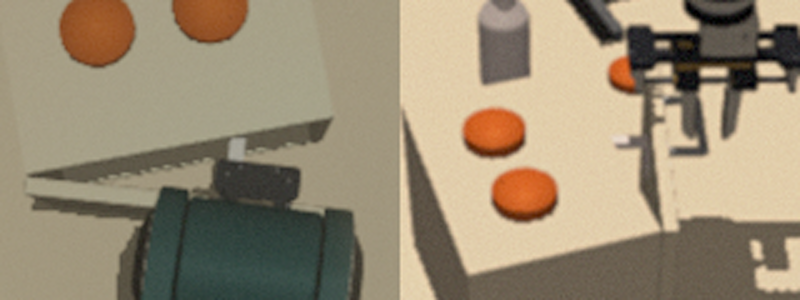

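The door is about 0.3 rad ajar. The white tongue shows in the gap at about (325,260) in the full top image and (339,236) in the full side image. I'll keep pulling gently to the stop.

```bash
python3 -m crank '[[0.5,-1.7,0,0,0,0.5,0.33],[0.5,-1.7,0,0,0,0.5,0.33],[0.5,-1.7,0,0,0,0.5,0.33]]' | grep -E "tcp|^force"
python3 -m crank '[[0.5,-1.7,0,0,0,0.5,0.33],[0.5,-1.7,0,0,0,0.5,0.33]]' | grep -E "tcp|^force"
python3 -m crank '[[0.5,-1.7,0,0,0,0.5,0.33],[0.5,-1.7,0,0,0,0.5,0.33]]' | grep -E "tcp|^force"
```

```text
tcp_pos: [468.3, -35.7, 168.7]
force: [3.7, 1.9, -0.0]
tcp_pos: [465.0, -34.3, 168.7]
force: [3.4, 2.5, -0.4]
tcp_pos: [461.6, -32.9, 168.6]
force: [0.8, -0.3, -0.2]
```

```bash
python3 -m crank '[[0.5,-1.7,0,0,0,0.5,0.33],[0.5,-1.7,0,0,0,0.5,0.33]]' | grep -E "tcp|^force"
python3 -m crank '[[0.5,-1.7,0,0,0,0.5,0.33],[0.5,-1.7,0,0,0,0.5,0.33]]' | grep -E "tcp|^force"
python3 -m crank '[[0.5,-1.7,0,0,0,0.5,0.33],[0.5,-1.7,0,0,0,0.5,0.33]]' | grep -E "tcp|^force"
python3 - <<'E'
from h import *
p=np.load("pose.npy"); s=bot.read_state()
l=Rz(p[2]).T@(s["tcp_pos"][:2]-p[:2])-[-102,140]; r=np.hypot(*l)
print(l, "door if TCP contact:", np.degrees(np.arctan2(-l[0],-l[1])-np.arcsin((58+9.7)/r)))
E
```

```text
tcp_pos: [458.4, -31.3, 168.5]
force: [0.6, 0.5, 0.2]
tcp_pos: [455.4, -29.6, 168.6]
force: [0.6, -0.7, -0.8]
tcp_pos: [452.3, -27.9, 168.6]
force: [0.3, 0.1, -0.6]
[-142.06126042 -162.97119317] door if TCP contact: 22.829906761659757
```

```bash
python3 -m crank '[[0.5,-1.7,0,0,0,0.5,0.33],[0.5,-1.7,0,0,0,0.5,0.33],[0.5,-1.7,0,0,0,0.5,0.33]]' | grep -E "tcp|^force"
python3 -m crank '[[0.5,-1.7,0,0,0,0.5,0.33],[0.5,-1.7,0,0,0,0.5,0.33]]' | grep -E "tcp|^force"
python3 -m crank '[[0.5,-1.7,0,0,0,0.5,0.33],[0.5,-1.7,0,0,0,0.5,0.33]]' | grep -E "tcp|^force"
```

```text
tcp_pos: [447.8, -25.2, 168.7]
force: [1.8, -0.2, -0.2]
tcp_pos: [444.7, -23.3, 168.7]
force: [0.4, 0.5, -0.2]
tcp_pos: [441.7, -21.5, 168.7]
force: [1.1, 1.0, 0.2]
```

```bash
python3 - <<'E'
from h import *
import cv2
a=bot.get_image("top")[:,:,::-1][200:320,230:390]; b=bot.get_image("side")[:,:,::-1][180:300,250:410]
cv2.imwrite("pics/c3.png",cv2.resize(cv2.hconcat([a,b]),None,fx=2.5,fy=2.5,interpolation=cv2.INTER_CUBIC))
E
```

```text
(no output)
```

View pics/c3.png

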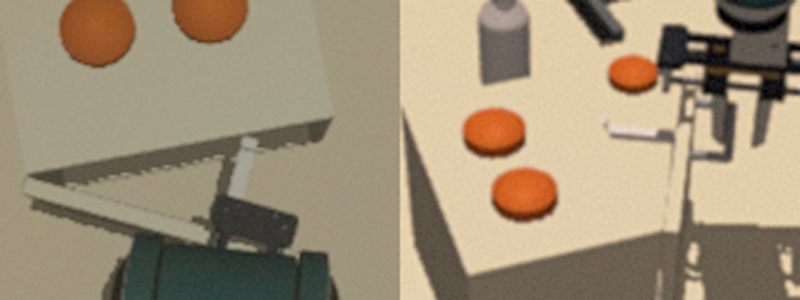

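The hook end of the tongue seems to show right at the roof edge. I'll check the door angle and catch position against the geometry before pulling further.

```bash
python3 - <<'E'
from h import *
p=np.load("pose.npy"); s=bot.read_state()
l=Rz(p[2]).T@(s["tcp_pos"][:2]-p[:2])-[-102,140]; r=np.hypot(*l)
print("max door if contact", np.arctan2(-l[0],-l[1])-np.arcsin((58+9.7)/r), "yaw-based", p[2]-np.arctan2(s["eef_rot"][1,1],s["eef_rot"][0,1]))
hp=Rz(p[2])@[-102,140]+p[:2]
def cr(u,v,n): 
    o=[230,200] if n=="top" else [250,180]; 
    return [(u-(400 if n=="side" else 0)+.5)/2.5-.5+o[0],(v+.5)/2.5-.5+o[1]]
def loc(P): return Rz(p[2]).T@(P[:2]-p[:2])-[-102,140]
for name,u,v,n,z in [("dooredge inner L",35,176,"top",200),("inner R",212,233,"top",200),("outer L",30,193,"top",200),("outerR",205,242,"top",200),
  ("tongue tip",250,140,"top",172),("tongue tip as hook top",250,140,"top",184),("tongue root",237,197,"top",172),("side hooktip",605,120,"side",184),("side tongue end",610,131,"side",172),("side tongue root",668,134,"side",172),("roofedge L",30,175,"top",200),("roofedge R",331,118,"top",200)]:
    q=loc(unproj(n,cr(u,v,n),z)); print(name,q.round(1),"ang",np.arctan2(-q[0],-q[1]).round(3))
E
```

```text
max door if contact 0.45645071320281067 yaw-based 0.4691537441415187
dooredge inner L [-2.  -7.3] ang 0.263
inner R [ -80.2 -153.7] ang 0.481
outer L [-16.2  -0.5] ang 1.541
outerR [ -86.9 -146.2] ang 0.536
tongue tip [  -1.9 -202.5] ang 0.009
tongue tip as hook top [  -3.1 -202.2] ang 0.015
tongue root [ -50.9 -181.4] ang 0.273
side hooktip [  -7.9 -196.5] ang 0.04
side tongue end [ -11.9 -190.4] ang 0.063
side tongue root [ -71.  -165.9] ang 0.404
roofedge L [-0.3 -3.1] ang 0.093
roofedge R [   1.6 -276.5] ang -0.006
```

With the door at about 0.46 rad and the catch about 183 mm from the hinge, the geometry says the hook is already at the roof edge. I'll retreat and look without the gripper in the way.

```bash
python3 -m crank '[[0,4,0,0,0,0,0.33],[0,5,0,0,0,0,0.33],[0,0,-8,0,0,0,0.33],[0,0,-20,0,0,0,0.33],[0,0,-25,0,0,0,0.33],[0,0,-25,0,0,0,0.33],[0,0,-12,0,0,0,0.1],[-15,-10,0,0,0,0,0],[-30,-20,0,0,0,0,0],[-30,-20,0,0,0,0,0],[-30,-20,0,0,0,0,0],[-30,-10,0,0,0,0,0],[-30,0,0,0,0,0,0],[-20,0,0,0,0,0,0],[0,0,0,0,0,0,0]]' | grep -E "^t:|tcp|^force"
python3 - <<'E'
from h import *
import cv2
t=bot.get_image("top")[:,:,::-1]; s=bot.get_image("side")[:,:,::-1]
cv2.imwrite("pics/t4.png",t);cv2.imwrite("pics/s4.png",s)
cv2.imwrite("pics/c4.png",cv2.resize(cv2.hconcat([t[205:305,230:360],s[190:290,285:415]]),None,fx=3,fy=3,interpolation=cv2.INTER_CUBIC))
E
```

```text
t: 8.98
tcp_pos: [320.0, -181.2, 258.6]
force: [0.8, -0.9, -0.6]
```

View pics/c4.png

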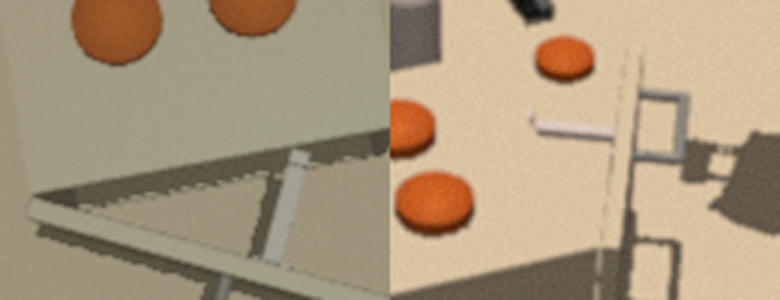

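The hook is now clear of the roof edge at about (298,155) in the left half and (532,120) in the right half. The tongue is up and the door stands at about 0.46 rad. So the hook slipped past the keeper during the draw, probably at the 10 N blip near 0.22 rad. The door is still only ajar, so I can press the catch here.

```bash
python3 - <<'E'
from h import *
p=np.load("pose.npy"); hp=Rz(p[2])@[-102,140]+p[:2]
cr=lambda u,v:[(u+1)/3-.5+230,(v+1)/3-.5+205]
loc=lambda P: Rz(p[2]).T@(P[:2]-p[:2])-[-102,140]
a=loc(unproj("top",cr(299,153),184)); b=loc(unproj("top",cr(270,262),172)); m=loc(unproj("top",cr(286,210),172))
e1=loc(unproj("top",cr(40,197),200)); e2=loc(unproj("top",cr(330,277),200)); d=e2-e1
print("door ang from inner edge",np.arctan2(-d[0],-d[1]),"tongue ang",np.arctan2(-(a-b)[1],(a-b)[0]))
th=np.arctan2(-d[0],-d[1]); u=np.array([-np.sin(th),-np.cos(th)]); n=np.array([np.cos(th),-np.sin(th)])
for q in(a,b,m,e1,e2): print(q.round(1),"s",(q@u).round(1),"out",(q@n).round(1))
for th in (th,0.46):
  u=np.array([-np.sin(th),-np.cos(th)]); n=np.array([np.cos(th),-np.sin(th)]); s=np.median([a@u,b@u,m@u])
  w=Rz(p[2])@(s*u+32*n)+hp; print(th,s,w)
delta([*w,230],np.degrees(p[2]-th))
E
```

```text
door ang from inner edge 0.4485309517344293 tongue ang 0.4443744890328504
[  -3.3 -201.7] s 183.2 out 84.4
[ -79.4 -165.5] s 183.5 out 0.2
[ -43.  -184.4] s 184.8 out 41.2
[-2.6 -6. ] s 6.6 out 0.2
[ -99.4 -207.1] s 229.7 out 0.2
0.4485309517344293 183.53693958344263 [545.05629934 -27.58883092]
0.46 183.52274629629653 [542.9345904  -27.35766467]
t 9.08 pos [ 320.9 -179.   258.5] yawY -16.68 f [0.5 0.9 0.3] gap 0.8 tilt [ 3.e-04 -5.e-04 -1.e+00]
tool delta [209.  169.1  28.5] rz -0.62
```

```bash
python3 -m crank '[[15,12,0,0,0,0,0],[26,21,0,0,0,0,0],[26,21,0,0,0,0,0],[26,21,0,0,0,0,0],[26,22,0,0,0,0,0],[26,22,0,0,0,0,0],[26,22,0,0,0,0,0],[23,18,0,0,0,0,0],[15,12,0,0,0,0,0],[0,0,10,0,0,0,0],[0,0,10,0,0,0,0],[0,0,8,0,0,0,0],[0,0,0,0,0,0,0]]' 20| grep -E "^t:|tcp|^force"
python3 -c "
from h import *
delta([545,-27.5,195],-16)"
```

```text
t: 10.17
tcp_pos: [543.4, -26.9, 228.3]
force: [0.2, -0.3, -1.0]
t 10.17 pos [543.4 -26.9 228.3] yawY -16.56 f [ 0.2 -0.3 -1. ] gap 0.6 tilt [-6.0e-04 -2.7e-03 -1.0e+00]
tool delta [-0.1  1.8 33.3] rz -0.56
```

```bash
python3 -m crank '[[0,2,8,0,0,0,0],[0,0,10,0,0,0,0],[0,0,9,0,0,0,0],[0,0,5,0,0,0,0],[0,0,0,0,0,0,0]]' | grep -E "tcp|^force"
python3 -m crank '[[0,0,2,0,0,0,0],[0,0,2,0,0,0,0],[0,0,2,0,0,0,0],[0,0,0,0,0,0,0]]' | grep -E "tcp|^force"
python3 -m crank '[[0,0,2,0,0,0,0],[0,0,2,0,0,0,0],[0,0,0,0,0,0,0]]' | grep -E "tcp|^force"
```

```text
tcp_pos: [545.9, -27.7, 197.1]
force: [0.4, -1.1, -0.1]
tcp_pos: [546.5, -27.6, 192.4]
force: [0.5, 0.3, -0.3]
tcp_pos: [546.5, -27.6, 188.4]
force: [0.8, 0.3, 2.0]
```

```bash
python3 -m crank '[[0,0,2,0,0,0,0],[0,0,2,0,0,0,0],[0,0,2,0,0,0,0],[0,0,2,0,0,0,0],[0,0,2,0,0,0,0],[0,0,1.5,0,0,0,0],[0,0,0,0,0,0,0],[0,0,0,0,0,0,0],[0,0,0,0,0,0,0]]' | grep -E "tcp|^force"
```

```text
tcp_pos: [546.5, -27.6, 177.3]
force: [0.3, 0.5, 3.7]
```

```bash
python3 -m crank '[[0,-4,0,0,0,0,0],[0,-4,0,0,0,0,0],[0,-4,0,0,0,0,0],[0,-3,0,0,0,0,0],[0,-3,0,0,0,1,0],[-0.5,-5,0,0,0,1.5,0],[-1,-6.5,0,0,0,2,0],[-1,-6.5,0,0,0,2,0],[-1,-6.5,0,0,0,2,0],[-1,-6.5,0,0,0,2,0],[-1,-6.5,0,0,0,2,0]]' | grep -E "tcp|^force"
cat > dd.py <<'E'
from h import *
p=np.load("pose.npy"); s=bot.read_state(); l=Rz(p[2]).T@(s["tcp_pos"][:2]-p[:2])-[-102,140]; r=np.hypot(*l)
print("TCP angle about hinge",np.arctan2(-l[0],-l[1]),"r",r,"door if touching",np.arctan2(-l[0],-l[1])+np.arcsin(17.5/r),"tool",p[2]-np.arctan2(s["eef_rot"][1,1],s["eef_rot"][0,1]))
E
python3 dd.py
```

```text
tcp_pos: [492.2, -12.6, 177.3]
force: [2.0, 3.7, 4.6]
TCP angle about hinge 0.5731917763330845 r 184.61237688373407 door if touching 0.6681275292234101 tool 0.6893026783145692
```

```bash
python3 -m crank '[[-1,-8,0,0,0,2.5,0],[-1,-9.6,0,0,0,3,0],[-1,-9.6,0,0,0,3,0],[-1,-9.6,0,0,0,3,0],[-1,-9.6,0,0,0,3,0],[-1,-9.6,0,0,0,3,0],[-1,-9.6,0,0,0,3,0]]' | grep -E "tcp|^force"; python3 dd.py
```

```text
tcp_pos: [436.4, 21.9, 177.3]
force: [2.8, 1.9, 3.9]
TCP angle about hinge 0.9294257926706626 r 185.77624856956123 door if touching 1.0237650051197624 tool 1.048000825124678
```

```bash
python3 -m crank '[[-1,-9.6,0,0,0,3,0],[-1,-9.6,0,0,0,3,0],[-1,-9.6,0,0,0,3,0],[-1,-9.6,0,0,0,3,0],[-1,-9.6,0,0,0,3,0],[-1,-9.6,0,0,0,3,0],[-1,-8,0,0,0,2.5,0],[-0.5,-6.5,0,0,0,2,0],[0,-5,0,0,0,1.5,0],[0,-3,0,0,0,1,0],[0,-2,0,0,0,0.5,0],[0,0,0,0,0,0,0],[0,0,0,0,0,0,0]]' | grep -E "^t:|tcp|^force"; python3 dd.py
```

```text
t: 14.5
tcp_pos: [390.7, 88.6, 177.0]
force: [-3.4, 0.0, 5.1]
TCP angle about hinge 1.3680849826141606 r 185.69649414254735 door if touching 1.4624648333367773 tool 1.4891610731362952
```

Next I'll ease off the door face, lift straight up and move away, then look.

```bash
python3 -m crank '[[0,2,0,0,0,0,0],[0,2,-3,0,0,0,0],[0,0,-5,0,0,0,0],[0,0,-10,0,0,0,0],[0,0,-20,0,0,0,0],[0,0,-25,0,0,0,0],[0,0,-25,0,0,0,0],[0,10,-10,0,0,0,0],[0,25,0,0,0,0,0],[0,30,0,0,0,0,0],[0,30,0,0,0,0,0],[0,30,0,0,0,0,0],[0,30,0,0,0,0,0],[0,30,0,0,0,0,0],[0,20,0,0,0,0,0],[0,0,0,0,0,0,0],[0,0,0,0,0,0,0]]' | grep -E "^t:|tcp|^force"
python3 - <<'E'
from h import *
import cv2
t=bot.get_image("top")[:,:,::-1]; s=bot.get_image("side")[:,:,::-1]
cv2.imwrite("pics/c5.png",cv2.resize(cv2.hconcat([t,s]),(800,300)))
E
```

```text
t: 15.92
tcp_pos: [444.6, -114.5, 274.6]
force: [0.6, 0.3, -0.4]
```

View pics/c5.png

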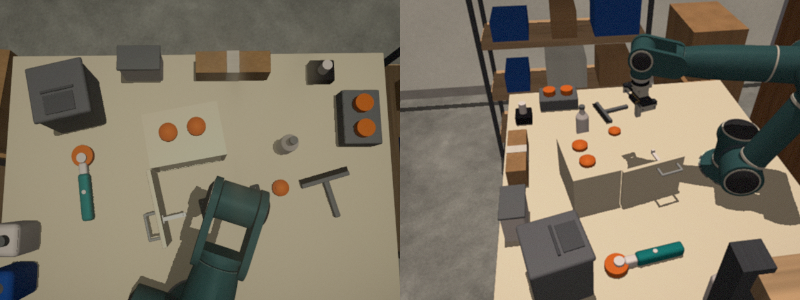

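The picture shows the door standing about square to the cupboard, running from (152,168) to (165,243) in the top half. The tongue is free, nothing has shifted and the arm is clear.

```bash
python3 -c "
from bench import bot
print(bot.finish_job())"
```

```text
the job is handed in; nothing more can be done
None
```

The job is handed in: the door stands open at about 1.46 rad, the catch was pressed about 11 mm with the door at about 0.45 rad and then released, and everything else looks unmoved, but the catch never visibly stopped the door: its hook slipped past the keeper during the draw (only 10 N seen, near 0.22 rad; force read only at the end of each move), so the press came after that.

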